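# Full choke, then prime the engine

## Task

Get the small engine ready for a cold start: with your fingertips, push the orange choke tab along its slot, past the click at half choke and all the way to the far stop at full choke, and leave it there. Then press the red primer bulb right down and let it come back up. Only push the tab from one side, do not take it between the fingers; do not press the bulb before the choke is fully on, and leave the things lying beside the engine where they are.

Things in the scene. Friction and masses are not known exactly. Their poses are not given: they have to be found in the camera images.
- engine: Small petrol engine fixed to the bench on a dark plate 200 x 240 mm. Origin: plate centre, on the bench top. x points from the control side to the red tank, y left, z up. A black housing with grey top (x -85 to +5, y +-110 mm, 105 mm above the bench) carries choke tab and primer bulb. Cylinder, tank and silencer stand behind, x above +12 mm, up to 157 mm high.
- choke_tab (a point): Centre of the orange choke tab: upright, 34 mm along engine x, 14 mm thick along engine y, 2 to 33 mm above the grey top; this point is 16 mm above it. It slides along engine -y (towards the bulb) at engine x -35 mm: y +60 off (one white dot), +35 half choke (two dots), +10 mm full choke (three dots, end stop).
- choke (a joint): Slide of the choke tab in m: 0 off, 0.025 half choke (first detent), 0.050 full choke (end stop). Spring detents hold all three: about 10 N moves it out of off or half choke, and beyond 0.040 it snaps home to the end stop by itself.
- primer_top (a point): Top centre of the red primer bulb, a dome 32 mm across standing 18 mm above the grey plate at engine x = -35 mm, y = -75 mm, in a black ring 44 mm across and 4 mm high. Pressed straight down.
- primer (a joint): Travel of the primer bulb in m: 0 up, 0.007 fully down (stop); it springs back. It takes about 1.2 N to start and 5.4 N fully down.
- shellac_jar: Amber jar with a light lid, 58 mm across, 85 mm high, standing loose left of the engine; origin at the centre of its underside. Bystander.
- screwdriver: Red-handled screwdriver 209 x 31 x 27 mm, lying loose left of the engine; origin at the centre of its underside. Bystander.
- pliers: Blue-handled pliers 164 x 57 x 14 mm, lying loose right of the engine; origin at the centre of the underside. Bystander.
- masking_roll: Blue roll of masking tape, 74 mm across, 24 mm high, lying loose right of the engine; origin at the centre of its underside. Bystander.

How it is judged:
By the outcome, as a careful person would: the job done as asked, in the order asked, and still so for the second after the job is handed in, with the robot touching nothing.
It also fails if it takes over 38 s, if anything falls off the work surface, if the arm or the gripper's body presses on something with over 40 N, if the wrist force passes 120 N, or if a joint passes its speed limit or range.

## Robot

A 7-joint arm with a two-finger parallel gripper is mounted at the origin on a cart in front of the work surface, level with it; the furniture and walls round the work are solid. World frame = base frame: x ahead of the robot, y to its left, z up, the work surface at z = 0. Lengths are in mm, angles in rad, forces in N, time in s.
With the tool pointing down it reaches from about 400 to 850 mm from the base axis. Payload 10.4 kg.
Tool frame: the origin (TCP) lies on the centre line of the jaws, within the pads' length; the fingertips stand 11 mm ahead of it and the grasp point (between the pads) lies 8 mm behind it (bot.tips_ahead is the distance from the TCP to the fingertips, in mm); z points along the fingers, y is the line along which they close (so a half turn about z gives the same grasp; the last joint's range is limited). The gripper opens to 85 mm and grips with 20 to 120 N. Pads are 22 mm wide; open, the fingers measure 114 mm over their backs; the gripper's body (76 mm by 85 mm) begins 54 mm behind the grasp point. The pads swing forward as they close: fully open they stand 13 mm farther back than shut.
Start: joints at [1.207, 0.332, -0.065, 1.46, 0.022, 1.35, -0.088], TCP at [208.923, -589.07, 219.238] pointing down, gripper open.
Joint ranges: [-2.6, 2.6], [-0.5, 2.12], [-1.47, 1.34], [0.16, 2.42], [-1.27, 4.41], [0.06, 2.06], [-2.6, 2.6]. Speed limits (rad/s): [2.22, 2.22, 2.79, 2.79, 3.14, 3.14, 3.14].

## Interface

Orientations are given as a unit quaternion [w, x, y, z].
In Python, from plant import bot gives the robot as it stands.
- The arm moves only by the shell command python3 -m pendant 'ROWS' [OPENING] [FORCE]. ROWS is JSON, a list of rows, each an object with "delta_pos": the shift along the tool's x, y, z in cm, a list of three; "turn": the turn, a rotation vector about the tool's x, y, z in rad, a list of three. In form: [{"delta_pos": [x, y, z], "turn": [ax, ay, az]}, ...]. A call has 1 to 20 rows; each row shifts and turns the commanded pose from where the row before left it, along the tool's axes as they then stand; what a row does not reach is not made up. A row lasts 1/10 s, in which the tool goes at most 50 mm and 8.59 degrees, less where a joint would pass 70% of its speed; a pose out of reach is approached as far as the arm can. A call is refused whole if a number of a shift passes 5 or a number of a turn 0.15, either way. A call with a gripper value outside its range is refused whole. OPENING is the opening, from 0 (shut) to 1 (fully open), set as the call begins (- or left out, the last holds). The fingers move at their own pace and stop on an object; FORCE is the grip in N (left out, the last holds). Time passes only in rows, so rows that do not move let the fingers close. It gives the time, the measured TCP pose, the force, the opening and the grip force at its end, in the units of the state.
- bot.observe(): the state, without advancing time (a new reading comes with each control period).
- bot.snapshot(name): name is "scene" or "top" or "wrist"; returns the picture (480x640x3 uint8, red, green, blue); there is no depth.
- bot.get_calibration(name): a dict with "vfov" (degrees; the focal length in pixels is half the picture's height over the tangent of half this angle, whatever the lens; pixels are square), "cx", "cy" (the principal point, pixels), "rvec" (rotation vector, rad) and "tvec" (3), from world to camera coordinates, as OpenCV has them. Camera axes: x right, y down, z forward; pixel columns grow to the right and rows downward; lengths in mm; the calibration is good to about 2 mm. A picture is of the moment at which its call begins: read the wrist's pose just before it. get_calibration takes no time and is no camera call; for the wrist camera it gives the pose at the moment of the call.
- bot.finish_job(): hands the job in; it is judged then, once.
Trained networks look in the newest picture that a camera, given by its name, has taken for a name from the list of things; names that differ only in an ending like _2 or _b are one class to them, and where a whole thing is asked for, a point or a joint stands for the part that bears it (a point fixed in the world has none). Each returns a list of dicts, best first, with "p" (0 to 1); they miss things now and then, are a little off and sometimes report something else, mostly with a low value. They report only what shows in the picture. A call takes as long as a camera call.
- bot.look_for(query, camera): "pixel" ([row, column] in pixels, amid what is visible of it).
- bot.place_of(query, camera): "pixel" ([row, column] in pixels: a listed point, or the origin of a listed thing).
The state is a dict: "time": time; "joints": joint angles; "qd": joint speeds; "effort": joint torques, N m; "eef_pos": TCP position; "tool_rot": TCP orientation; "contact_force": force on the tool from outside, world axes, zero at the start; "moment": the same for the moment, N m; "gripper_width": finger opening in mm; "grip_force": force on a finger pad.
Only numpy, scipy, OpenCV 4.12 (cv2) and the standard library are available. Lean on these libraries where they do the work, as an engineer would, in place of code of your own. Each camera call takes 0.05 s, during which the arm holds its last target. There are 200 camera calls.

## Working session

There is one attempt and no reset: what is moved stays moved. The work goes in short steps, Python scripts to look and compute and a shell command to move; the robot and the scene stay as the last step left them, time stands still between calls to the robot, and variables do not carry over. Pictures are saved under pics/ and viewed, at most 10 in all, crops included, and the job is handed in when it is done.

```bash
mkdir -p pics; ls
cat > h.py <<'E'
from plant import bot
import cv2, numpy as np
from scipy.spatial.transform import Rotation as R
def ray(cam, px):
    c=bot.get_calibration(cam); f=240/np.tan(np.radians(c['vfov'])/2)
    Rm=cv2.Rodrigues(np.array(c['rvec'],float))[0]; t=np.array(c['tvec'],float)
    d=Rm.T@np.array([(px[1]-c['cx'])/f,(px[0]-c['cy'])/f,1]); return -Rm.T@t, d
def at_z(cam,px,z):
    o,d=ray(cam,px); return o+d*(z-o[2])/d[2]
def proj(cam,P):
    c=bot.get_calibration(cam); f=240/np.tan(np.radians(c['vfov'])/2)
    K=np.array([[f,0,c['cx']],[0,f,c['cy']],[0,0,1]])
    return cv2.projectPoints(np.array(P,float).reshape(-1,1,3),np.array(c['rvec'],float),np.array(c['tvec'],float),K,None)[0][:,0,::-1]
E
python3 - <<'E'
from h import *
s=bot.observe(); print(s['eef_pos'],s['tool_rot'],s['time'],s['contact_force'],s['gripper_width'])
for cam in ['scene','top']:
    im=bot.snapshot(cam); cv2.imwrite(f'pics/{cam}0.png',im[:,:,::-1])
    c=bot.get_calibration(cam); print(cam,c, ray(cam,[0,0])[0].round())
    for q,z in [('engine',0),('choke_tab',121),('primer_top',123),('shellac_jar',0),('screwdriver',0),('pliers',0),('masking_roll',0)]:
        for r in bot.place_of(q,cam)[:2]: print(q,r, at_z(cam,r['pixel'],z).round(1))
print(bot.observe()['time'])
E
```

```text
pics
[ 208.75889516 -588.67148946  218.43444626] [-6.97764598e-04  9.85513511e-01  1.69595433e-01 -1.46239994e-04] 0.0 [ 0.36368503 -0.50769059  0.73622646] 85.65781972493195
scene {'vfov': 55.980772574512336, 'cx': 322.3914683473409, 'cy': 231.27870628793542, 'rvec': array([ 0.64303224, -2.68566434,  1.0513976 ]), 'tvec': array([523.47469361, 241.24740059, 893.61719415])} [256. 619. 826.]
engine {'pixel': [234.0, 369.5], 'p': 0.73} [ 510.9 -103.6    0. ]
choke_tab {'pixel': [287.3, 367.9], 'p': 0.62} [421.7 130.8 121. ]
choke_tab {'pixel': [218.4, 381.6], 'p': 0.56} [468.2 -52.3 121. ]
primer_top {'pixel': [180.2, 401.9], 'p': 0.46} [ 472.7 -189.7  123. ]
shellac_jar {'pixel': [290.3, 366.5], 'p': 0.8} [449.7  56.1   0. ]
screwdriver {'pixel': [307.3, 316.3], 'p': 0.69} [528.7 145.8   0. ]
top {'vfov': 50.19912143855215, 'cx': 318.72305432197896, 'cy': 237.70852252541377, 'rvec': array([ 2.13697889, -2.1974944 ,  0.05006883]), 'tvec': array([  67.36466837,  560.247664  , 1145.75089928])} [ 472.   17. 1187.]
engine {'pixel': [257.7, 391.1], 'p': 0.83} [ 512.5 -113.4    0. ]
engine {'pixel': [244.4, 503.9], 'p': 0.64} [ 535.9 -372.3    0. ]
choke_tab {'pixel': [274.4, 368.1], 'p': 0.68} [475.2 -51.4 121. ]
primer_top {'pixel': [269.9, 432.6], 'p': 0.5} [ 480.9 -184.   123. ]
shellac_jar {'pixel': [286.1, 320.9], 'p': 0.66} [451.6  50.3   0. ]
screwdriver {'pixel': [259.9, 282.5], 'p': 0.73} [514.4 137.8   0. ]
screwdriver {'pixel': [271.1, 365.5], 'p': 0.4} [483.3 -53.4   0. ]
pliers {'pixel': [267.1, 478.1], 'p': 0.91} [ 485.5 -311.1    0. ]
masking_roll {'pixel': [244.2, 508.2], 'p': 0.67} [ 536.  -382.1    0. ]
masking_roll {'pixel': [256.3, 389.9], 'p': 0.21} [ 515.9 -110.7    0. ]
0.8
```

View pics/top0.png

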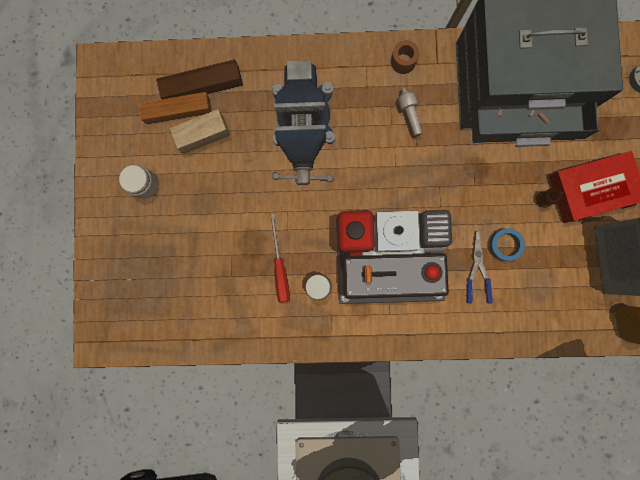

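View pics/scene0.png

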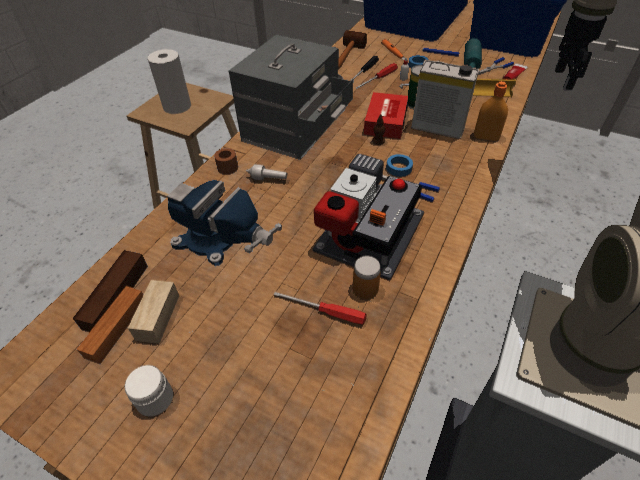

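Run:
```python
import cv2
im=cv2.imread('pics/top0.png')[190:350,250:470]
cv2.imwrite('pics/topc.png',cv2.resize(im,None,fx=3.6,fy=3.6,interpolation=cv2.INTER_CUBIC))
```

```text
(no output)
```

View pics/topc.png

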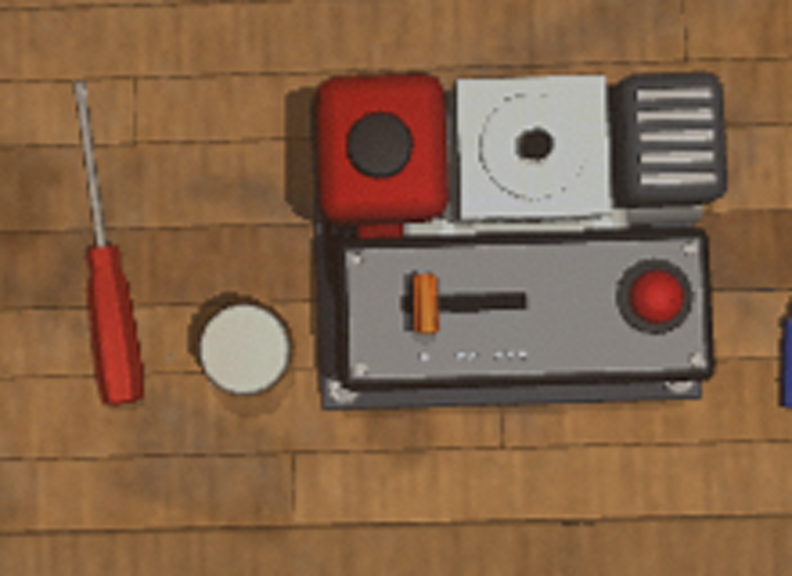

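The top view shows the tab at off, at about (row 274, col 368). The bulb is at about (272, 432), the jar lid at (287, 318), the screwdriver left of the jar and the pliers and roll at cols 470–525. The scene view agrees, with a clear path from the start pose. Next I fit the engine pose.

Run:
```python
from h import *
from scipy.optimize import least_squares
cr=np.array([[340,243],[708,231],[714,378],[346,389],[657,297],[426,303],[80,80]],float)  # col,row in crop
px=np.c_[190+cr[:,1]/3.6,250+cr[:,0]/3.6]
E3=np.array([[5,110,105],[5,-110,105],[-85,-110,105],[-85,110,105],[-35,-75,120],[-35,60,138]],float)
def w(p,Q): 
    c,s=np.cos(p[2]),np.sin(p[2]); return np.c_[p[0]+c*Q[:,0]-s*Q[:,1],p[1]+s*Q[:,0]+c*Q[:,1],Q[:,2]]
r=least_squares(lambda p:(proj('top',w(p,E3))-px[:6]).ravel(),[512,-113,0.])
p=r.x; print('pose',p, 'res',r.fun.reshape(-1,2).round(1).tolist())
names=['tab','start_push','end_push','bulb']
T=w(p,np.array([[-35,60,121],[-35,90,121],[-35,32,121],[-35,-75,123]],float)); print(T.round(1))
print(proj('scene',T[[0,3]]), 'scene saw tab 218.4,381.6 bulb 180.2,401.9')
s=bot.observe(); M=R.from_quat(np.roll(s['tool_rot'],-1)); print(M.as_matrix().round(3), bot.tips_ahead)
# desired: tool y along engine -y
c,sn=np.cos(p[2]),np.sin(p[2]); D=R.from_matrix(np.array([[c,sn,0],[sn,-c,0],[0,0,-1]]).astype(float))
print('turn',(M.inv()*D).as_rotvec().round(3)); print('shift tool cm to above start, z TCP 200:',(M.inv().apply(np.r_[T[1][:2],200]-s['eef_pos'])/10).round(2))
print('in aligned frame',(D.inv().apply(np.r_[T[1][:2],200]-s['eef_pos'])/10).round(2))
```

```text
pose [ 5.10254354e+02 -1.10526949e+02  3.92953129e-03] res [[-1.2, -1.6], [-1.3, 1.1], [1.1, 1.6], [1.1, -1.8], [-0.0, 0.8], [0.3, -0.0]]
[[ 475.   -50.7  121. ]
 [ 474.9  -20.7  121. ]
 [ 475.1  -78.7  121. ]
 [ 475.5 -185.7  123. ]]
[[217.88861571 378.43145587]
 [180.86004157 400.17445768]] scene saw tab 218.4,381.6 bulb 180.2,401.9
[[ 0.942  0.334  0.   ]
 [ 0.334 -0.942 -0.   ]
 [ 0.     0.    -1.   ]] 11.0
turn [ 0.    -0.     0.337]
shift tool cm to above start, z TCP 200: [ 44.07 -44.68   1.92]
in aligned frame [ 26.82 -56.74   1.93]
```

```bash
python3 -m pendant '[{"delta_pos":[0,0,0],"turn":[0,0,0.11]},{"delta_pos":[0,0,0],"turn":[0,0,0.11]},{"delta_pos":[0,0,0],"turn":[0,0,0.117]},{"delta_pos":[1.8,-3.8,0],"turn":[0,0,0]},{"delta_pos":[1.8,-3.8,0],"turn":[0,0,0]},{"delta_pos":[1.8,-3.8,0],"turn":[0,0,0]},{"delta_pos":[1.8,-3.8,0],"turn":[0,0,0]},{"delta_pos":[1.8,-3.8,0],"turn":[0,0,0]},{"delta_pos":[1.8,-3.8,0],"turn":[0,0,0]},{"delta_pos":[1.8,-3.8,0],"turn":[0,0,0]},{"delta_pos":[1.8,-3.8,0],"turn":[0,0,0]},{"delta_pos":[1.8,-3.8,0],"turn":[0,0,0]},{"delta_pos":[1.8,-3.8,0],"turn":[0,0,0]},{"delta_pos":[1.8,-3.8,0],"turn":[0,0,0]},{"delta_pos":[1.8,-3.8,0],"turn":[0,0,0]},{"delta_pos":[1.8,-3.8,0],"turn":[0,0,0]},{"delta_pos":[1.8,-3.8,0],"turn":[0,0,0]},{"delta_pos":[1.6,-3.5,0],"turn":[0,0,0]},{"delta_pos":[0,0,0],"turn":[0,0,0]}]' 0 20
python3 - <<'E'
from h import *
s=bot.observe(); print(s['eef_pos'],s['tool_rot'],s['time'],s['gripper_width'],s['contact_force'])
im=bot.snapshot('wrist'); cv2.imwrite('pics/w1.png',im[:,:,::-1])
for q,z in [('choke_tab',121),('primer_top',123),('engine',0)]:
    for r in bot.place_of(q,'wrist')[:2]: print(q,r, at_z('wrist',r['pixel'],z).round(1))
E
```

```text
time: 2.7
eef_pos: [476.1, -15.6, 219.6]
tool_rot: [-0.001, 1.0, 0.006, 0.001]
contact_force: [-0.3, -0.4, 0.6]
gripper_width: -0.1
grip_force: 0.0
[476.06223291 -15.57052859 219.56766827] [-8.84758015e-04  9.99983882e-01  5.56607427e-03  6.87002149e-04] 2.7 -0.13922401439828944 [-0.32398518 -0.39055785  0.63500341]
primer_top {'pixel': [237.8, 557.0], 'p': 0.73} [ 475.7 -190.   123. ]
engine {'pixel': [175.4, 417.2], 'p': 0.72} [ 508.  -117.5    0. ]
```

View pics/w1.png

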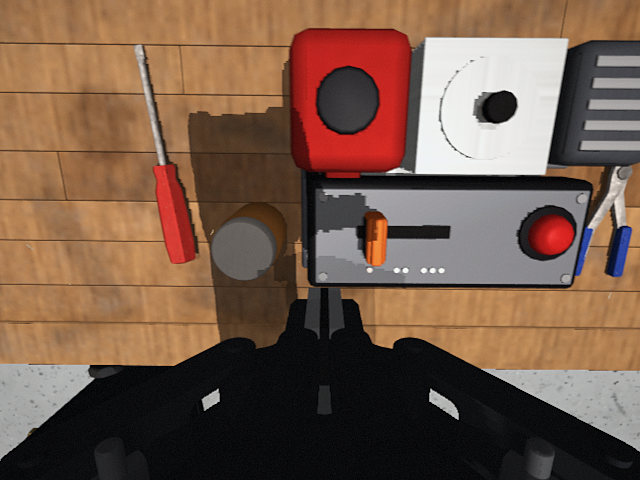

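Wrist view: the tab top is at about (row 237, col 376), the slot runs right to col 450, and the bulb top is at (233, 551). The housing corners are roughly (176,310), (178,592), (288,575) and (286,310). The jar, at (248, 245), is close to my approach.

Run:
```python
from h import *
for n,px,z in [('tab top',[237,373],138),('tab low edge',[265,377],138),('tab top far',[212,373],138),('slot L',[232,358],105),('slot R',[232,450],105),('bulb ring',[232,548],109),('bulb top',[234,553],121),('1dot',[270,369],105),('3dots',[270,432],105),('UL',[180,311],105),('UR',[180,592],105),('LL',[285,316],105),('LR',[287,575],105),('jar',[252,244],85),('slotmid',[232,404],105)]:
    print(n,at_z('wrist',px,z).round(1))
print(bot.observe()['eef_pos'])
```

```text
tab top [479.9 -55.1 138. ]
tab low edge [459.6 -58.6 138. ]
tab top far [497.2 -54.4 138. ]
slot L [474.9 -48.  105. ]
slot R [ 475.  -119.1  105. ]
bulb ring [ 476.1 -192.4  109. ]
bulb top [ 477.7 -188.5  121. ]
1dot [443.6 -57.6 105. ]
3dots [ 443.7 -107.9  105. ]
UL [514.7 -12.  105. ]
UR [ 515.  -220.7  105. ]
LL [430.6 -15.3 105. ]
LR [ 429.2 -224.8  105. ]
jar [452.1  45.8  85. ]
slotmid [474.9 -83.6 105. ]
[474.51199502 -22.14864289 219.15086705]
```

```bash
python3 -m pendant '[{"delta_pos":[0,-0.3,2.4],"turn":[0,0,0]},{"delta_pos":[0.1,0,2.4],"turn":[0,0,0]},{"delta_pos":[0,0,2.2],"turn":[0,0,0]},{"delta_pos":[0,0,1.5],"turn":[0,0,0]},{"delta_pos":[0,0,0.8],"turn":[0,0,0]},{"delta_pos":[0,0,0],"turn":[0,0,0]},{"delta_pos":[0,0,0],"turn":[0,0,0]},{"delta_pos":[0,0,0],"turn":[0,0,0]}]' 0 20
python3 - <<'E'
from h import *
s=bot.observe(); print(s['eef_pos'],s['time'],s['contact_force'],bot.tips_ahead)
im=bot.snapshot('wrist'); cv2.imwrite('pics/w2.png',im[100:400,120:520,::-1])
E
```

```text
time: 3.7
eef_pos: [476.3, -18.3, 127.1]
tool_rot: [0.0, 1.0, 0.002, 0.001]
contact_force: [-0.2, 0.4, 0.3]
gripper_width: 0.1
grip_force: 0.0
[476.31021422 -18.29307347 127.12862801] 3.7 [-0.23069129  0.35140396  0.27258342] 11.0
```

View pics/w2.png

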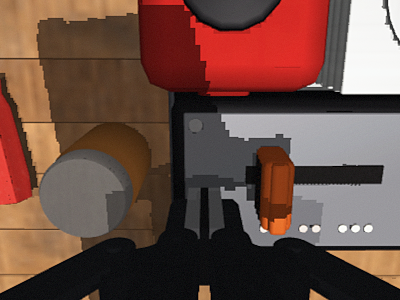

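The fingertips are above the plate, beside the tab's +y face and clear of everything. I push now.

```bash
python3 -m pendant '[{"delta_pos":[0,0.6,0],"turn":[0,0,0]},{"delta_pos":[0,0.6,0],"turn":[0,0,0]},{"delta_pos":[0,0.5,0],"turn":[0,0,0]},{"delta_pos":[0,0,0],"turn":[0,0,0]},{"delta_pos":[0,0,0],"turn":[0,0,0]}]'
python3 -m pendant '[{"delta_pos":[0,0.4,0],"turn":[0,0,0]},{"delta_pos":[0,0.4,0],"turn":[0,0,0]},{"delta_pos":[0,0.4,0],"turn":[0,0,0]},{"delta_pos":[0,0.4,0],"turn":[0,0,0]},{"delta_pos":[0,0,0],"turn":[0,0,0]},{"delta_pos":[0,0,0],"turn":[0,0,0]}]'
python3 - <<'E'
from h import *
im=bot.snapshot('wrist'); cv2.imwrite('pics/w3.png',im[100:400,120:520,::-1])
E
```

```text
time: 4.25
eef_pos: [475.8, -35.2, 126.2]
tool_rot: [0.0, 1.0, 0.002, 0.0]
contact_force: [-0.5, -0.3, -0.7]
gripper_width: -0.0
grip_force: 0.0
time: 4.85
eef_pos: [475.9, -51.1, 126.2]
tool_rot: [-0.0, 1.0, 0.002, 0.0]
contact_force: [0.8, -0.4, -0.4]
gripper_width: -0.1
grip_force: 0.0
```

View pics/w3.png

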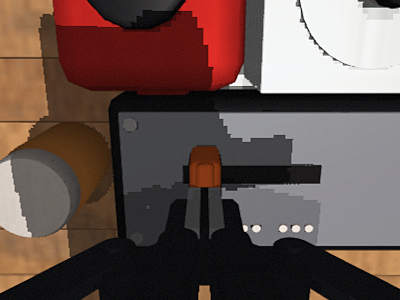

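Run:
```python
from h import *
s=bot.observe(); p=s['eef_pos']; print(p,s['contact_force'],s['moment'])
print('tip, at z115',(proj('wrist',[[p[0],p[1],z] for z in (115,126,140,150)])-[100,120]).round(0).tolist())
print('tab', (proj('wrist',[[476+a,-51,z] for z in (107,138) for a in (-17,17)])-[100,120]).round(0).tolist())
print('cam at',ray('wrist',[0,0])[0])
for n,px,z in [('slotR',[175,321],105),('slotL',[175,183],105),('tabfar',[147,205],138),('3dots',[229,296],105),('2dot',[229,252],105),('fingertip',[187,205],115),('fingertip if138',[187,205],138)]:
    print(n,at_z('wrist',np.array(px)+[100,120],z).round(1))
```

```text
[475.89899753 -50.95519065 126.22691021] [-0.38816118  0.63304193 -0.5105809 ] [-0.00863013 -0.00231329  0.0091771 ]
tip, at z115 [[184.0, 205.0], [193.0, 205.0], [207.0, 205.0], [218.0, 205.0]]
tab [[208.0, 205.0], [147.0, 205.0], [239.0, 205.0], [168.0, 205.0]]
cam at [545.58150688 -50.37211311 281.32669554]
slotR [ 477.1 -111.8  105. ]
slotL [476.9 -39.5 105. ]
tabfar [502.2 -50.8 138. ]
3dots [ 445.4 -101.1  105. ]
2dot [445.3 -76.9 105. ]
fingertip [474.4 -51.  115. ]
fingertip if138 [484.2 -50.9 138. ]
```

Fingertips now overlap the tab in the picture with no force on them, so they may be passing above it. I check from the side camera.

Run:
```python
from h import *
im=bot.snapshot('scene'); c=im[140:260,300:460,::-1]; cv2.imwrite('pics/s2.png',cv2.resize(c,None,fx=5,fy=5,interpolation=cv2.INTER_CUBIC))
print(((proj('scene',[[476,-51,115],[476,-51,126],[476,-51,138],[476,-101,121],[476,-44,138],[459,-44,138],[493,-44,138],[459,-44,107]])-[140,300])*5).round().tolist())
```

```text
[[398.0, 389.0], [380.0, 391.0], [361.0, 393.0], [318.0, 433.0], [371.0, 387.0], [383.0, 424.0], [359.0, 351.0], [433.0, 418.0]]
```

View pics/s2.png

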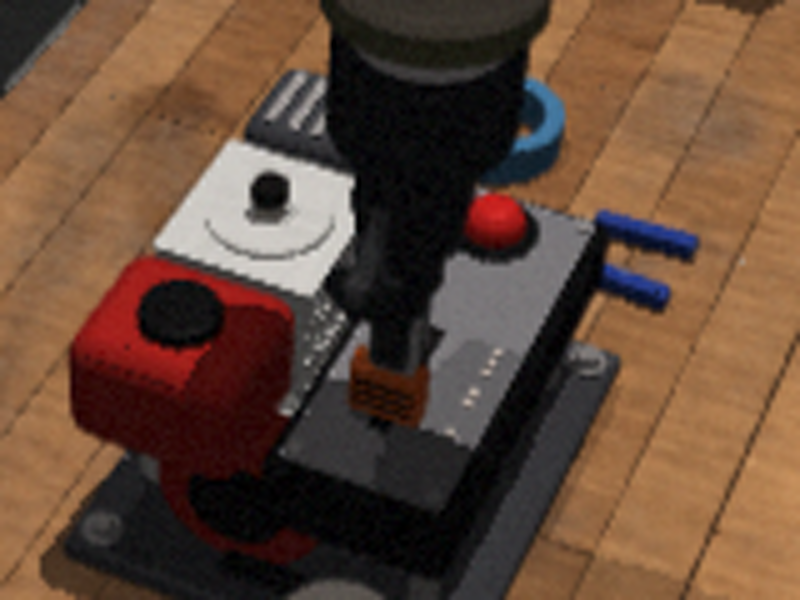

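Both views put the real fingertip height near z ≈ 144, just over the tab top at 138, and the tab is still at off. I back out and go lower with force checks.

```bash
python3 -m pendant '[{"delta_pos":[0,0,-0.5],"turn":[0,0,0]},{"delta_pos":[0,-1,0],"turn":[0,0,0]},{"delta_pos":[0,-1.3,0],"turn":[0,0,0]},{"delta_pos":[0,-1,0],"turn":[0,0,0]},{"delta_pos":[0,0,0.5],"turn":[0,0,0]},{"delta_pos":[0,0,0.5],"turn":[0,0,0]},{"delta_pos":[0,0,0.3],"turn":[0,0,0]},{"delta_pos":[0,0,0],"turn":[0,0,0]},{"delta_pos":[0,0,0],"turn":[0,0,0]},{"delta_pos":[0,0,0],"turn":[0,0,0]}]'
python3 -m pendant '[{"delta_pos":[0,0,0.1],"turn":[0,0,0]},{"delta_pos":[0,0,0.1],"turn":[0,0,0]},{"delta_pos":[0,0,0],"turn":[0,0,0]}]'
python3 - <<'E'
from h import *
s=bot.observe();print(s['eef_pos'])
w=bot.snapshot('wrist')[100:400,120:520]
im=bot.snapshot('scene')[160:260,320:420]
cv2.imwrite('pics/s3.png',np.hstack([w,cv2.resize(im,(300,300),interpolation=cv2.INTER_CUBIC)])[:,:,::-1])
E
```

```text
time: 5.95
eef_pos: [475.9, -18.3, 118.3]
tool_rot: [0.0, 1.0, 0.002, 0.0]
contact_force: [-0.2, -0.5, 0.8]
gripper_width: 0.3
grip_force: 0.0
time: 6.25
eef_pos: [475.7, -18.1, 116.1]
tool_rot: [0.0, 1.0, 0.002, -0.0]
contact_force: [-1.4, -0.0, -0.2]
gripper_width: -0.5
grip_force: 0.0
[475.70537781 -18.09425699 116.12206244]
```

View pics/s3.png

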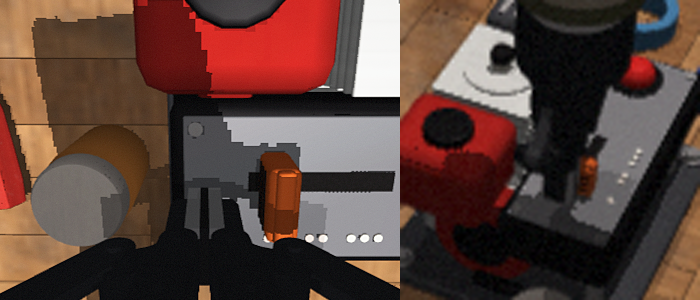

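```bash
python3 -m pendant '[{"delta_pos":[0,0,0.1],"turn":[0,0,0]},{"delta_pos":[0,0,0.1],"turn":[0,0,0]},{"delta_pos":[0,0,0],"turn":[0,0,0]},{"delta_pos":[0,0,0],"turn":[0,0,0]}]'
python3 - <<'E'
from h import *
for z in (105,112,120,128,136): print(z,(proj('scene',[[476,-18,z],[476,-5,z],[465,-5,z],[487,-5,z]])-[160,320]).round(1).tolist())
im=bot.snapshot('scene')[160:260,320:420]
w=cv2.resize(im[30:90,10:80],None,fx=8,fy=8,interpolation=cv2.INTER_LANCZOS4)
w=(255*(w/255.)**0.5).astype('uint8')
cv2.imwrite('pics/s4.png',w[:,:,::-1])
E
```

```text
time: 6.75
eef_pos: [475.7, -18.0, 114.2]
tool_rot: [0.0, 1.0, 0.002, -0.0]
contact_force: [0.4, 0.4, -0.2]
gripper_width: -0.0
grip_force: 0.0
105 [[72.5, 51.7], [76.5, 49.3], [78.2, 54.0], [74.8, 44.6]]
112 [[70.3, 51.9], [74.3, 49.5], [76.0, 54.3], [72.6, 44.8]]
120 [[67.8, 52.1], [71.7, 49.7], [73.4, 54.5], [70.1, 45.0]]
128 [[65.2, 52.4], [69.2, 50.0], [70.9, 54.8], [67.5, 45.2]]
136 [[62.6, 52.6], [66.6, 50.2], [68.2, 55.1], [64.9, 45.4]]
```

View pics/s4.png

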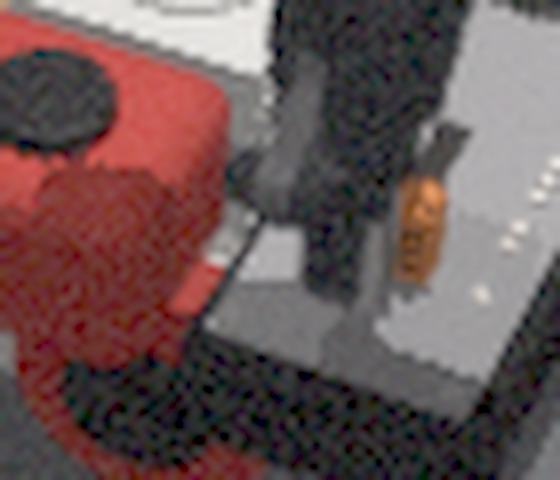

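Tip again reads z ≈ 132 at TCP 114, i.e. about 18 mm above the TCP, with no contact. I lower to tips ≈ 116.

```bash
python3 -m pendant '[{"delta_pos":[0,0,0.4],"turn":[0,0,0]},{"delta_pos":[0,0,0.4],"turn":[0,0,0]},{"delta_pos":[0,0,0.2],"turn":[0,0,0]},{"delta_pos":[0,0,0],"turn":[0,0,0]},{"delta_pos":[0,0,0],"turn":[0,0,0]}]'
python3 -m pendant '[{"delta_pos":[0,0,0.2],"turn":[0,0,0]},{"delta_pos":[0,0,0.2],"turn":[0,0,0]},{"delta_pos":[0,0,0.2],"turn":[0,0,0]},{"delta_pos":[0,0,0],"turn":[0,0,0]},{"delta_pos":[0,0,0],"turn":[0,0,0]}]'
python3 -m pendant '[{"delta_pos":[0,0.5,0],"turn":[0,0,0]},{"delta_pos":[0,0.5,0],"turn":[0,0,0]},{"delta_pos":[0,0.5,0],"turn":[0,0,0]},{"delta_pos":[0,0,0],"turn":[0,0,0]},{"delta_pos":[0,0,0],"turn":[0,0,0]}]'
```

```text
time: 7.3
eef_pos: [475.8, -18.0, 104.2]
tool_rot: [-0.0, 1.0, 0.002, -0.0]
contact_force: [1.1, 0.1, 0.7]
gripper_width: -0.1
grip_force: 0.0
time: 7.8
eef_pos: [475.7, -18.0, 98.2]
tool_rot: [-0.0, 1.0, 0.002, -0.0]
contact_force: [-0.1, 1.2, -0.8]
gripper_width: 0.1
grip_force: 0.0
time: 8.3
eef_pos: [475.9, -32.7, 98.3]
tool_rot: [-0.0, 1.0, 0.002, 0.0]
contact_force: [-0.4, 3.5, 1.0]
gripper_width: -0.3
grip_force: 1.7
```

Contact at y ≈ −32. I push on to half choke and beyond.

```bash
python3 -m pendant '[{"delta_pos":[0,0.4,0],"turn":[0,0,0]},{"delta_pos":[0,0.4,0],"turn":[0,0,0]},{"delta_pos":[0,0.4,0],"turn":[0,0,0]},{"delta_pos":[0,0.4,0],"turn":[0,0,0]},{"delta_pos":[0,0.4,0],"turn":[0,0,0]},{"delta_pos":[0,0,0],"turn":[0,0,0]},{"delta_pos":[0,0,0],"turn":[0,0,0]}]'
python3 -m pendant '[{"delta_pos":[0,0.4,0],"turn":[0,0,0]},{"delta_pos":[0,0.4,0],"turn":[0,0,0]},{"delta_pos":[0,0.4,0],"turn":[0,0,0]},{"delta_pos":[0,0.4,0],"turn":[0,0,0]},{"delta_pos":[0,0,0],"turn":[0,0,0]},{"delta_pos":[0,0,0],"turn":[0,0,0]}]'
python3 -m pendant '[{"delta_pos":[0,0.3,0],"turn":[0,0,0]},{"delta_pos":[0,0.3,0],"turn":[0,0,0]},{"delta_pos":[0,0.3,0],"turn":[0,0,0]},{"delta_pos":[0,0,0],"turn":[0,0,0]},{"delta_pos":[0,0,0],"turn":[0,0,0]}]'
```

```text
time: 9.0
eef_pos: [475.9, -53.4, 98.2]
tool_rot: [0.0, 1.0, 0.002, 0.0]
contact_force: [-0.4, 0.1, -0.2]
gripper_width: 0.0
grip_force: 0.0
time: 9.6
eef_pos: [475.9, -69.5, 98.2]
tool_rot: [0.0, 1.0, 0.002, 0.0]
contact_force: [-0.3, 0.6, 0.1]
gripper_width: 0.1
grip_force: 0.0
time: 10.1
eef_pos: [476.0, -78.2, 98.2]
tool_rot: [0.0, 1.0, 0.002, 0.0]
contact_force: [-0.8, 0.4, 0.3]
gripper_width: -0.5
grip_force: 0.0
```

Run:
```python
from h import *
w=bot.snapshot('wrist')[100:400,120:520]
im=bot.snapshot('scene')[160:260,320:420]
cv2.imwrite('pics/s5.png',np.hstack([w,cv2.resize(im,(300,300),interpolation=cv2.INTER_CUBIC)])[:,:,::-1])
for c in ('wrist','scene'): print(c,[(r,at_z(c,r['pixel'],121).round(1).tolist()) for r in bot.place_of('choke_tab',c)[:2]])
```

```text
wrist [({'pixel': [312.9, 376.2], 'p': 0.92}, [477.7, -98.7, 121.0])]
scene [({'pixel': [206.9, 386.6], 'p': 0.38}, [471.9, -90.8, 121.0])]
```

View pics/s5.png

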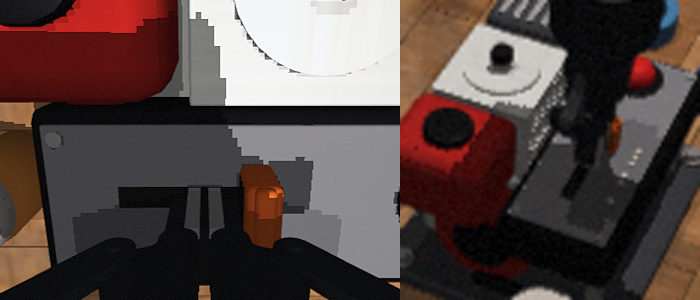

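The tab sits at the right end of its slot, near three dots. I confirm the stop gently.

```bash
python3 -m pendant '[{"delta_pos":[0,0.2,0],"turn":[0,0,0]},{"delta_pos":[0,0.2,0],"turn":[0,0,0]},{"delta_pos":[0,0,0],"turn":[0,0,0]},{"delta_pos":[0,0,0],"turn":[0,0,0]}]'
python3 -m pendant '[{"delta_pos":[0,0.15,0],"turn":[0,0,0]},{"delta_pos":[0,0,0],"turn":[0,0,0]},{"delta_pos":[0,0,0],"turn":[0,0,0]}]'
```

```text
time: 10.7
eef_pos: [476.0, -80.3, 98.2]
tool_rot: [-0.001, 1.0, 0.003, -0.0]
contact_force: [-0.9, 7.7, 2.1]
gripper_width: 0.3
grip_force: 3.6
time: 11.0
eef_pos: [476.0, -80.5, 98.3]
tool_rot: [-0.002, 1.0, 0.003, -0.0]
contact_force: [-1.7, 12.4, 2.1]
gripper_width: -0.3
grip_force: 6.1
```

Firm stop (12 N, no movement). I back off, lift and go over the bulb.

```bash
python3 -m pendant '[{"delta_pos":[0,-0.8,0],"turn":[0,0,0]},{"delta_pos":[0,0,-2],"turn":[0,0,0]},{"delta_pos":[0,0,-3],"turn":[0,0,0]},{"delta_pos":[0,0,0],"turn":[0,0,0]},{"delta_pos":[0,0,0],"turn":[0,0,0]},{"delta_pos":[0,3,0],"turn":[0,0,0]},{"delta_pos":[0,4,0],"turn":[0,0,0]},{"delta_pos":[0,3,0],"turn":[0,0,0]},{"delta_pos":[0,1,0],"turn":[0,0,0]},{"delta_pos":[0,0,0],"turn":[0,0,0]},{"delta_pos":[0,0,0],"turn":[0,0,0]},{"delta_pos":[0,0,0],"turn":[0,0,0]}]'
python3 - <<'E'
from h import *
s=bot.observe(); print(s['eef_pos'],s['time'])
w=bot.snapshot('wrist')[100:400,120:520]
im=bot.snapshot('scene')[140:240,340:440]
cv2.imwrite('pics/s6.png',np.hstack([w,cv2.resize(im,(300,300),interpolation=cv2.INTER_CUBIC)])[:,:,::-1])
for q,z in (('primer_top',123),('choke_tab',121)):
  for c in ('wrist','scene','top'): print(q,c,[(r,at_z(c,r['pixel'],z).round(1).tolist()) for r in bot.place_of(q,c)[:1]] if c!='top' else '')
E
```

```text
time: 12.2
eef_pos: [476.5, -183.9, 148.0]
tool_rot: [-0.0, 1.0, 0.003, -0.0]
contact_force: [0.3, 0.7, -0.6]
gripper_width: -0.2
grip_force: 0.0
[ 476.53309531 -183.87878508  148.0078948 ] 12.2
primer_top wrist [({'pixel': [179.5, 238.5], 'p': 0.71}, [526.6, -141.4, 123.0])]
primer_top scene [({'pixel': [180.5, 398.7], 'p': 0.59}, [479.1, -185.3, 123.0])]
primer_top top 
choke_tab wrist [({'pixel': [267.9, 170.1], 'p': 0.92}, [478.9, -101.5, 121.0])]
choke_tab scene [({'pixel': [203.0, 386.3], 'p': 0.73}, [477.2, -102.4, 121.0])]
choke_tab top
```

View pics/s6.png

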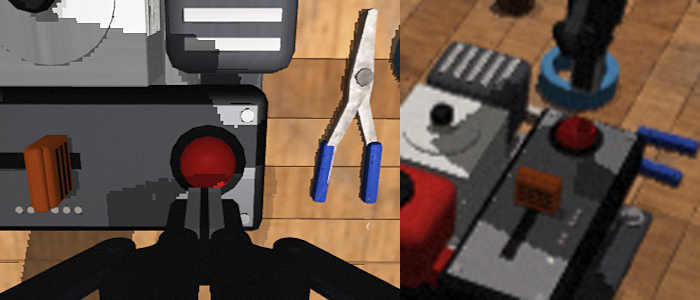

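The tab is at full choke (y ≈ −102, beside the three dots), and the shut fingers are over the bulb. I descend in small steps, watching the force.

```bash
python3 -m pendant '[{"delta_pos":[0,0.1,1.5],"turn":[0,0,0]},{"delta_pos":[0,0,1.5],"turn":[0,0,0]},{"delta_pos":[0,0,0.8],"turn":[0,0,0]},{"delta_pos":[0,0,0],"turn":[0,0,0]},{"delta_pos":[0,0,0],"turn":[0,0,0]}]'
python3 -m pendant '[{"delta_pos":[0,0,0.2],"turn":[0,0,0]},{"delta_pos":[0,0,0.2],"turn":[0,0,0]},{"delta_pos":[0,0,0.2],"turn":[0,0,0]},{"delta_pos":[0,0,0],"turn":[0,0,0]},{"delta_pos":[0,0,0],"turn":[0,0,0]}]'
python3 -m pendant '[{"delta_pos":[0,0,0.2],"turn":[0,0,0]},{"delta_pos":[0,0,0.1],"turn":[0,0,0]},{"delta_pos":[0,0,0],"turn":[0,0,0]},{"delta_pos":[0,0,0],"turn":[0,0,0]}]'
```

```text
time: 13.0
eef_pos: [476.5, -186.5, 110.7]
tool_rot: [0.0, 1.0, 0.002, 0.0]
contact_force: [-1.2, 0.2, 1.2]
gripper_width: -0.1
grip_force: 0.5
time: 13.5
eef_pos: [476.8, -186.6, 104.6]
tool_rot: [0.0, 1.0, 0.002, 0.0]
contact_force: [0.6, 0.6, 5.7]
gripper_width: -0.0
grip_force: 2.3
time: 13.9
eef_pos: [477.0, -186.7, 103.0]
tool_rot: [0.001, 1.0, 0.002, 0.001]
contact_force: [-7.1, 2.3, 20.3]
gripper_width: -0.2
grip_force: 10.3
```

The force rose 1.2 → 5.7 → 20 N over about 7.5 mm, so the bulb is on its stop. I lift off and clear.

```bash
python3 -m pendant '[{"delta_pos":[0,0,-0.5],"turn":[0,0,0]},{"delta_pos":[0,0,-1],"turn":[0,0,0]},{"delta_pos":[0,0,-3],"turn":[0,0,0]},{"delta_pos":[0,0,-4],"turn":[0,0,0]},{"delta_pos":[-3,0,-3],"turn":[0,0,0]},{"delta_pos":[-3,0,0],"turn":[0,0,0]},{"delta_pos":[0,0,0],"turn":[0,0,0]},{"delta_pos":[0,0,0],"turn":[0,0,0]},{"delta_pos":[0,0,0],"turn":[0,0,0]},{"delta_pos":[0,0,0],"turn":[0,0,0]}]'
python3 - <<'E'
from h import *
for c in ('wrist','scene'):
  bot.snapshot(c)
  for q,z in (('primer_top',123),('choke_tab',121),('shellac_jar',0),('screwdriver',0),('pliers',0)):
    print(q,c,[(r['p'],at_z(c,r['pixel'],z).round(1).tolist()) for r in bot.place_of(q,c)[:1]])
s=bot.observe(); print(s['eef_pos'],s['contact_force'],s['time'])
E
```

```text
time: 14.9
eef_pos: [416.8, -186.4, 215.8]
tool_rot: [-0.0, 1.0, 0.002, -0.0]
contact_force: [0.6, 0.4, 0.1]
gripper_width: 0.1
grip_force: 0.0
primer_top wrist [(0.68, [464.0, -24.5, 123.0])]
choke_tab wrist [(0.76, [478.1, -100.5, 121.0])]
shellac_jar wrist [(0.79, [453.3, 55.7, 0.0])]
screwdriver wrist []
pliers wrist []
primer_top scene []
choke_tab scene [(0.74, [471.4, -101.6, 121.0])]
shellac_jar scene [(0.84, [457.3, 59.0, 0.0])]
screwdriver scene [(0.62, [528.2, 148.5, 0.0])]
pliers scene []
[ 416.40965697 -186.78478163  216.22988923] [ 0.4080701   0.66842225 -0.05823646] 15.5
```

```bash
python3 -c "
from plant import bot
print(bot.finish_job())"
```

```text
the job is handed in; nothing more can be done
None
```

The job is handed in: the choke tab was pushed from one side to the full-choke stop, then the primer bulb was pressed to its stop and released. The bulb's return was not confirmed by camera, I saw no sign of contact with the things beside the engine, and I viewed 11 pictures, one over the limit of 10.

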